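Load a heel lift under the leaf spring of a gluing jig

ROBOT

A 6-joint arm with a two-finger parallel gripper is mounted at the origin on the work surface. World frame = base frame: x ahead of the robot, y to its left, z up, the work surface at z = 0. Lengths are in mm, angles in rad, forces in N, time in s.
With the tool pointing down it reaches from about 275 to 1000 mm from the base axis. Payload 8.4 kg.
Tool frame: the origin (TCP) lies between the finger pads; the fingertips stand 17 mm ahead of it and the grasp point (between the pads) lies 2 mm behind it (r.tcp_to_tips is the distance from the TCP to the fingertips, in mm); z points along the fingers, y is the line along which they close (so a half turn about z gives the same grasp; the last joint's range is limited). The gripper opens to 85 mm and grips with 20 to 120 N. Pads are 22 mm wide; open, the fingers measure 114 mm over their backs; the gripper's body (76 mm by 85 mm) begins 54 mm behind the grasp point. The pads swing forward as they close: fully open they stand 13 mm farther back than shut.
Start: joints at [1.33, 0.353, 1.633, -0, 1.155, -0.002], TCP at [147.834, 607.267, 248.281] pointing down, gripper open.
Joint ranges: [-2.63, 2.63], [-0.92, 2.1], [0.06, 2.66], [-1.3, 4.44], [0, 2.69], [-3.02, 3.02]. Speed limits (rad/s): [2.22, 2.22, 2.79, 3.14, 3.14, 3.14].

INTERFACE

Orientations are given as [roll, pitch, yaw] about the fixed x, y, z axes, in that order (R = Rz(yaw) Ry(pitch) Rx(roll)).
In Python, from rig import r gives the robot as it stands. The module is installed in compiled form; this text tells all that it offers.
- The arm moves only by the tool apply_moves, never from a script. Its argument "series" is text: rows parted by semicolons, each of 7 numbers parted by spaces: the shift along the tool's x, y, z in cm, then the turn, a rotation vector about the tool's x, y, z in rad, then the gripper's target within -1 to 1 (shut at 1, half-way at 0, fully open at -1). In form: tx ty tz rx ry rz fingers; .... A call has exactly 10 rows; each row shifts and turns the commanded pose from where the row before left it, along the tool's axes as they then stand; what a row does not reach is not made up. A row lasts 1/12 s, in which the tool goes at most 41.7 mm and 7.16 degrees, less where a joint would pass 70% of its speed; a pose out of reach is approached as far as the arm can. A call with a gripper value outside its range is refused whole. The fingers move at their own pace and stop on an object; "squeeze" is the grip in N (left out, the last holds). Time passes only in rows, so rows that do not move let the fingers close, or fill a call up. It gives the time, the measured TCP pose, the force and the opening at its end, in the units of the state.
- r.sense(): the state, without advancing time (a new reading comes with each control period).
- r.grab_frame(name): name is "side" or "top"; returns the picture (480x640x3 uint8, blue, green, red); there is no depth.
- r.camera_info(name): a dict with "K" (3x3 intrinsics, pixels), "extrinsics" (4x4, takes a point from camera to world coordinates). Camera axes: x right, y down, z forward; pixel columns grow to the right and rows downward; lengths in mm; the calibration is good to about 2 mm. A picture is of the moment at which its call begins. camera_info takes no time and is no camera call.
- r.sign_off(): hands the job in, once; it reports no verdict.
The state is a dict: "clock": time; "qpos": joint angles; "qvel": joint speeds; "joint_efforts": joint torques, N m; "eef_pos": TCP position; "tcp_rot": TCP orientation; "contact_force": force on the tool from outside, world axes, zero at the start; "wrist_torque": the same for the moment, N m; "opening": opening from 0.0 (shut) to 1.0 (fully open).
Only numpy, scipy, OpenCV 4.12 (cv2) and the standard library are available. Lean on these libraries where they do the work, as an engineer would, in place of code of your own. Each camera call takes 0.05 s, during which the arm holds its last target. There are 200 camera calls.

TASK

The freshly glued heel lift sits on its white carrier at the open end of the blue hold-down jig. With shut fingertips on the orange pad behind the black heel, press the carrier down hard against the sprung bed and, keeping it pressed, slide it under the bridge and the brass leaf spring until it is fully home against the red stop, then let go and leave it held there. Do not pick the carrier up, and leave the bottle, the tin and the brush alone.

Things in the scene. Friction and masses are not known exactly. Their poses are not given: they have to be found in the camera images.
- jig: Blue hold-down jig fixed to the bench, base 246 x 100 mm (x -173 to +73 mm). Origin on the bench top (z 0) under the middle of the bridge's entry face; +x is the slide direction, z up. Two guide walls, tops 27 mm above the bench, leave a channel 60 mm wide along x, centred on y = 0; between them lies the level sprung bed plate (x -167 to +55 mm).
- bridge (a point): Middle of the lower edge of the bridge's entry face (jig x 0, z 29.5 mm). The rigid blue bridge spans the channel, jig x 0 to 14 mm, 84 mm wide, underside 29.5 mm and top 40 mm above the bench (screw heads on it reach 46 mm).
- stop (a point): Middle of the red end stop's face (jig x 56 mm, z 17 mm). The stop is 60 mm wide, its top 28 mm above the bench; the carrier's front edge must end against it.
- bed (a joint): Depth (m) the sprung bed is pressed: 0 = up, bed top 22 mm above the bench; 0.012 = fully down, bed top 10 mm. Starts to yield at about 2 N, fully down at about 11 N. The heel lift clears the bridge only at depth over 0.0065; let go under the bridge, the bed lifts the carrier against the leaf spring and stays at about 0.007.
- leaf (a joint): Angle (rad) by which the brass leaf spring is lifted: 0 at rest, 0.05 to 0.27 with the heel lift under it. The leaf, 30 mm wide, hangs behind the bridge and slopes down along jig +x to its tip at x 40 mm, 22 mm above the bench at rest; it yields upward and presses with about 3 to 7 N.
- carrier: Loose white plate 126 (x) x 56 x 6 mm, about 120 g, with a black D-shaped heel lift fixed on it (8 mm thick, 54 mm wide, x -17 to +63 mm, round nose at +x). Origin: centre of the plate's underside; +x = slide direction. It starts flat on the raised bed, front edge 8 to 38 mm short of the bridge. Home, its origin is at x = -7 mm in the jig's frame.
- press_spot (a point): Where to press: top of the carrier's bare tail (orange pad), 17 mm behind the heel lift's straight rear edge, on the centre line, 6 mm above the plate's underside. The tail is 46 mm long; the rear edge is a step 8 mm high that fingers can push against, and stays 24 mm short of the bridge when home.
- cleaner: Bystander: small white bottle with red cap, 48 mm across, about 95 mm tall, standing on the far side of the jig, at least 130 mm from its centre line. Origin at the centre of its foot.
- tin: Bystander: dark steel polish tin, 76 mm across, 30 mm high, beyond the jig's stop end. Origin at the centre of its underside.
- brush: Bystander: shoe brush 130 x 45 x 40 mm, wooden back up, lying on the robot's side of the jig, at least 110 mm from its centre line. Origin at the centre of its underside, long axis x.
Mind the look-alikes: they are no part of the job. What is meant by the carrier is not pink or purple, and is the larger of those in its own colour.

How it is judged:
By the outcome, as a careful person would: the job done as asked, in the order asked, and still so for the second after the job is handed in, with the robot touching nothing.
It also fails if it takes over 35 s, if anything falls off the work surface, if the arm or the gripper's body presses on something with over 40 N, if the wrist force passes 120 N, or if a joint passes its speed limit or range.

## Working session

There is one attempt and no reset: what is moved stays moved. The work goes in short steps, Python scripts to look and compute and a tool call to move; the robot and the scene stay as the last step left them, time stands still between calls to the robot, and variables do not carry over. Pictures are saved under pics/ and viewed, on a budget of 10 in all, crops included, one or two more only if the job needs it, and the job is handed in when it is done.

Besides the shell and the picture viewer there is one more tool, called by a JSON object that holds its "api" and its "payload", one argument or row to a line. apply_moves: Moves the arm, as the interface text tells. Its arguments: {"type":"object","properties":{"series":{"type":"string"},"squeeze":{"type":"number"}},"required":["series"]}

```bash
mkdir -p pics; python3 - <<'E'
from rig import r
import cv2,numpy as np
for n in("side","top"):
    im=r.grab_frame(n); cv2.imwrite(f"pics/{n}0.png",im)
    c=r.camera_info(n); print(n,np.round(c["K"],1).tolist(),np.round(c["extrinsics"],3).tolist())
s=r.sense(); print(s, r.tcp_to_tips)
E
```

```text
side [[489.0, 0.0, 313.8], [0.0, 489.0, 231.2], [0.0, 0.0, 1.0]] [[-0.986, -0.134, 0.103, 509.827], [-0.169, 0.759, -0.629, 484.95], [0.006, -0.637, -0.771, 621.708], [0.0, 0.0, 0.0, 1.0]]
top [[515.7, 0.0, 322.5], [0.0, 515.7, 238.6], [0.0, 0.0, 1.0]] [[-0.02, -0.999, 0.045, 518.06], [-0.999, 0.022, 0.044, 6.013], [-0.045, -0.044, -0.998, 912.229], [0.0, 0.0, 0.0, 1.0]]
{'clock': 0.1, 'qpos': array([ 1.32962003e+00,  3.53574177e-01,  1.63402938e+00, -4.91335585e-05,
        1.15521207e+00, -2.39936223e-03]), 'qvel': array([ 0.00011888, -0.00200407, -0.00328694,  0.00021064, -0.00040909,
       -0.00068766]), 'joint_efforts': array([-7.69996386e-04, -6.06351686e+01, -3.42822254e+01, -5.51680557e-05,
        3.82612663e-03, -4.06004813e-05]), 'eef_pos': array([147.74163567, 606.88306225, 247.65269208]), 'tcp_rot': array([-3.14036958e+00,  4.19925643e-05,  2.90283561e+00]), 'contact_force': array([-0.3842103 , -0.96803459, -0.10323138]), 'wrist_torque': array([ 0.00956478, -0.03263746, -0.03363214]), 'opening': 1.0016543956266957} 17.0
```

View pics/side0.png

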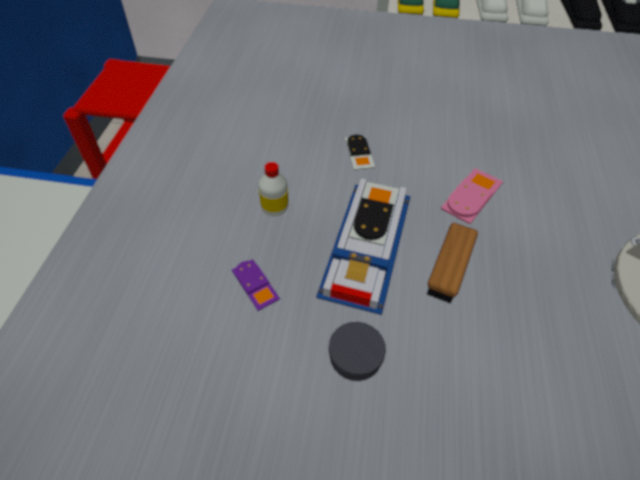

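View pics/top0.png

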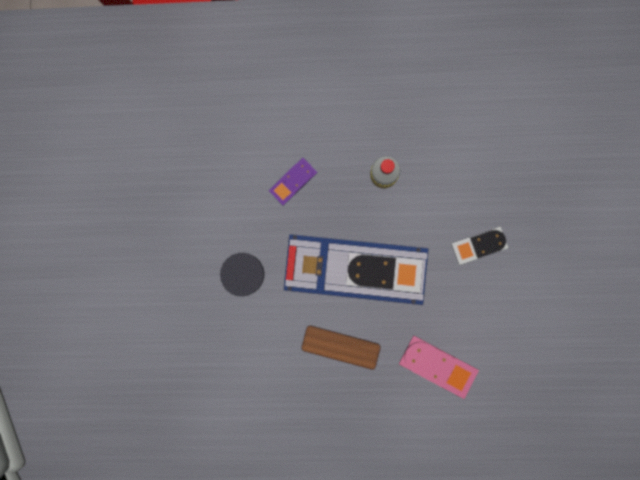

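In the top view the carrier candidates are the white one in the jig (385,272), a smaller white one (482,246), purple (293,181) and pink (440,367). The one meant is the larger white one, in the jig. I'll confirm it in one enlarged crop of both views.

```bash
python3 - <<'E'
import cv2,numpy as np
t=cv2.imread("pics/top0.png")[225:315,275:435]; s=cv2.imread("pics/side0.png")[170:320,310:420]
t=cv2.resize(t,None,fx=5,fy=5,interpolation=cv2.INTER_CUBIC); cv2.imwrite("pics/topc.png",t)
s=cv2.resize(s,None,fx=4,fy=4,interpolation=cv2.INTER_CUBIC); cv2.imwrite("pics/sidec.png",s)
E
```

```text
(no output)
```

View pics/topc.png

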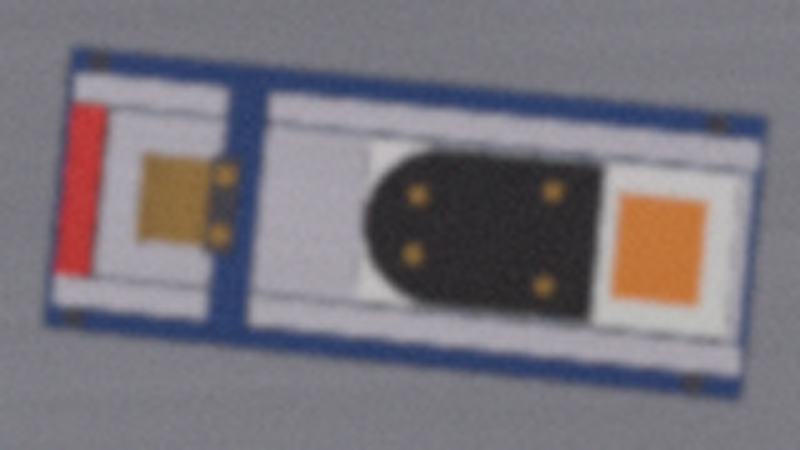

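View pics/sidec.png

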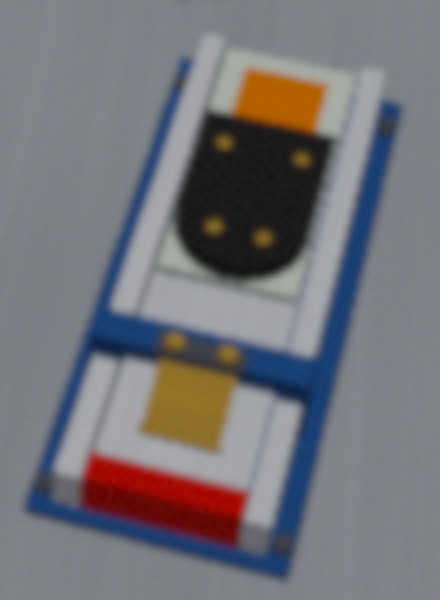

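The crops confirm it: white plate, black D nose toward the bridge, orange pad at the tail, at top crop (660,250). It is larger than the other white one. Now to triangulate.

```bash
cat > h.py <<'E'
from rig import r
import numpy as np,cv2
C={n:r.camera_info(n) for n in("side","top")}
def P(n):
    c=C[n]; return np.array(c["K"])@np.linalg.inv(np.array(c["extrinsics"]))[:3]
def tri(t,s):
    X=cv2.triangulatePoints(P("top"),P("side"),np.array(t,float),np.array(s,float)); return X[:3]/X[3]
def ray(n,p,z):
    c=C[n];E=np.array(c["extrinsics"]);d=E[:3,:3]@np.linalg.inv(np.array(c["K"]))@[p[0],p[1],1]
    return E[:3,3]+d*(z-E[2,3])/d[2]
def T(p): return ((p[0]+.5)/5-.5+275,(p[1]+.5)/5-.5+225)
def S(p): return ((p[0]+.5)/4-.5+310,(p[1]+.5)/4-.5+170)
E
cat > m.py <<'E'
from h import *
L={"base":[((72,47),(28,508)),((767,117),(185,60)),((738,398),(402,105)),((45,325),(285,575))],
"pad":[((618,193),(234,122)),((708,202),(248,70)),((698,305),(327,85)),((612,299),(318,132))],
"heelrear":[((605,165),(208,113)),((590,320),(335,138))],
"stop":[((107,107),(92,457)),((92,275),(247,490))],
"heelscrews":[((418,195),(213,226)),((553,191),(223,143)),((413,254),(263,238)),((543,286),(302,158))]}
for k,v in L.items():
    for t,s in v: print(k,np.round(tri(T(t),S(s)).ravel(),1))
Z={"base":5,"pad":28,"heelrear":36,"stop":28,"heelscrews":36}
print("rays at z")
for k,v in L.items():
    for t,s in v: print(k,np.round(ray("top",T(t),Z[k])[:2],1),np.round(ray("side",S(s),Z[k])[:2],1))
E
python3 m.py
```

```text
base [567.8 105.1   6.2]
base [ 537.9 -138.     4.1]
base [ 441.1 -124.8    6.4]
base [471.1 116.4   5.5]
pad [512.6 -83.3  25.9]
pad [ 509.3 -113.6   27.1]
pad [ 475.  -109.    28.6]
pad [477.2 -79.9  29.9]
heelrear [522.8 -78.3  34.5]
heelrear [470.5 -71.8  36.2]
stop [546.2  91.3  25. ]
stop [489.   97.2  27.4]
heelscrews [514.1 -14.9  37.9]
heelscrews [514.7 -60.4  36.9]
heelscrews [494.3 -12.8  37.2]
heelscrews [482.7 -56.1  38.7]
rays at z
base [568.6 105.2] [567.1 104.3]
base [ 538.8 -137.8] [ 536.9 -137.1]
base [ 441.4 -125. ] [ 440.5 -126.2]
base [470.8 116.4] [471.4 116.1]
pad [513.4 -83.1] [511.6 -81.3]
pad [ 509.8 -113.5] [ 508.7 -112.6]
pad [ 474.9 -109.1] [ 474.9 -109.6]
pad [477.5 -80.1] [476.7 -81.8]
heelrear [523.  -78.2] [522.6 -76.9]
heelrear [470.9 -71.8] [470.1 -72. ]
stop [546.4  91. ] [545.7  93.3]
stop [488.8  97.2] [489.1  97.6]
heelscrews [514.1 -14.9] [514.1 -16.5]
heelscrews [514.6 -60.5] [514.8 -61.2]
heelscrews [494.2 -12.8] [494.2 -13.8]
heelscrews [482.6 -56.3] [482.5 -58.6]
```

Height checks agree: base about 5.5 mm, pad about 28, heel top about 36, stop top about 26, base length 244. The slide direction is about (0.123, 0.992), the jig origin about (510.7, 39.3), and the carrier sits at jig x ≈ -98, so travel is about 91 mm. The press spot is about (494.6, -92). I'll swing over at height with the fingers shut.

{"api": "apply_moves", "payload": {
  "series": "0 -4.05 0 0 0 0 1;0 -4.05 0 0 0 0 1;0 -4.05 0 0 0 0 1;-3.81 -0.145 0 0 0 0.0758 1;-3.81 -0.145 0 0 0 0.0758 1;-3.81 -0.145 0 0 0 0.0758 1;-3.81 -0.145 0 0 0 0.0758 1;-3.81 -0.145 0 0 0 0.0758 1;-3.81 -0.145 0 0 0 0.0758 1;-3.81 -0.145 0 0 0 0.0758 1",
  "squeeze": 40
}}

```text
clock: 0.93
eef_pos: [351.5, 360.6, 248.1]
tcp_rot: [3.141, 0.0, 2.369]
contact_force: [0.4, 0.1, 0.1]
opening: 0.0
```

{"api": "apply_moves", "payload": {
  "series": "-3.81 -0.145 0 0 0 0.0758 1;-3.81 -0.145 0 0 0 0.0758 1;-3.81 -0.145 0 0 0 0.0758 1;-3.81 -0.145 0 0 0 0.0758 1;-3.81 -0.145 0 0 0 0.0758 1;-3.81 -0.145 0 0 0 0.0758 1;-3.81 -0.145 0 0 0 0.0758 1;-3.81 -0.145 0 0 0 0.0758 1;-3.81 -0.145 0 0 0 0.0758 1;-3.81 -0.145 0 0 0 0.0758 1"
}}

```text
clock: 1.77
eef_pos: [502.9, 20.3, 248.1]
tcp_rot: [3.142, 0.0, 1.61]
contact_force: [1.1, -0.7, -0.5]
opening: 0.002
```

{"api": "apply_moves", "payload": {
  "series": "-3.81 -0.145 0 0 0 0.0758 1;-3.81 -0.145 0 0 0 0.0758 1;-3.81 -0.145 0 0 0 0.0758 1;0 0 3 0 0 -0.06 1;0 0 3 0 0 0 1;0 0 3 0 0 0 1;0 0 3 0 0 0 1;0 0 0 0 0 0 1;0 0 0 0 0 0 1;0 0 0 0 0 0 1"
}}

```text
clock: 2.6
eef_pos: [495.4, -91.8, 129.4]
tcp_rot: [3.141, 0.0, 1.447]
contact_force: [0.4, 0.5, 0.6]
opening: -0.004
```

{"api": "apply_moves", "payload": {
  "series": "0 -0.1 2 0 0 0 1;0 0 2 0 0 0 1;0 0 2 0 0 0 1;0 0 1 0 0 0 1;0 0 0.5 0 0 0 1;0 0 0.3 0 0 0 1;0 0 0.2 0 0 0 1;0 0 0 0 0 0 1;0 0 0 0 0 0 1;0 0 0 0 0 0 1"
}}

```text
clock: 3.43
eef_pos: [494.1, -91.7, 49.0]
tcp_rot: [3.14, 0.0, 1.447]
contact_force: [0.6, -0.0, 0.2]
opening: -0.001
```

```bash
python3 - <<'E'
from h import *
im=r.grab_frame("side")[160:310,300:430]; cv2.imwrite("pics/s1.png",cv2.resize(im,None,fx=4,fy=4,interpolation=cv2.INTER_CUBIC))
E
```

```text
(no output)
```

View pics/s1.png

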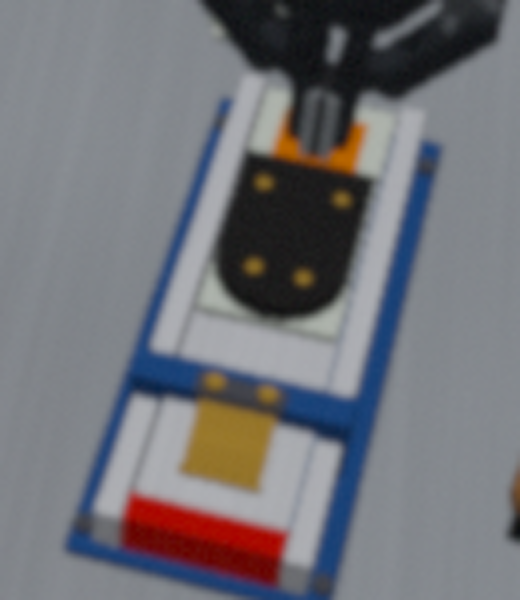

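The fingertips (317,150) are over the orange pad, centred and short of the heel's rear edge. Now I'll press.

{"api": "apply_moves", "payload": {
  "series": "0 0 0.3 0 0 0 1;0 0 0.2 0 0 0 1;0 0 0.2 0 0 0 1;0 0 0.2 0 0 0 1;0 0 0.2 0 0 0 1;0 0 0.2 0 0 0 1;0 0 0.2 0 0 0 1;0 0 0 0 0 0 1;0 0 0 0 0 0 1;0 0 0 0 0 0 1"
}}

```text
clock: 4.32
eef_pos: [494.1, -91.7, 33.7]
tcp_rot: [3.141, 0.0, 1.447]
contact_force: [-1.6, 0.8, 9.1]
opening: 0.001
```

{"api": "apply_moves", "payload": {
  "series": "0 0 0.1 0 0 0 1;0 0 0.1 0 0 0 1;0 0 0.05 0 0 0 1;0 0 0 0 0 0 1;0 0 0 0 0 0 1;0 0 0 0 0 0 1;0 0 0 0 0 0 1;0 0 0 0 0 0 1;0 0 0 0 0 0 1;0 0 0 0 0 0 1"
}}

```text
clock: 5.15
eef_pos: [494.3, -91.7, 32.4]
tcp_rot: [3.14, 0.0, 1.447]
contact_force: [-5.9, 0.2, 29.5]
opening: 0.0
```

{"api": "apply_moves", "payload": {
  "series": "0.1 0 0 0 0 0 1;0.2 0 0 0 0 0 1;0.3 0 0 0 0 0 1;0.3 0 0 0 0 0 1;0.3 0 0 0 0 0 1;0.3 0 0 0 0 0 1;0.3 0 0 0 0 0 1;0.2 0 0 0 0 0 1;0 0 0 0 0 0 1;0 0 0 0 0 0 1"
}}

```text
clock: 5.98
eef_pos: [498.3, -73.3, 32.6]
tcp_rot: [3.137, 0.002, 1.448]
contact_force: [-1.4, -10.9, 24.6]
opening: -0.0
```

```bash
python3 - <<'E'
from h import *
im=r.grab_frame("side")[160:310,300:430]; cv2.imwrite("pics/s2.png",cv2.resize(im,None,fx=4,fy=4,interpolation=cv2.INTER_CUBIC))
E
```

```text
(no output)
```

View pics/s2.png

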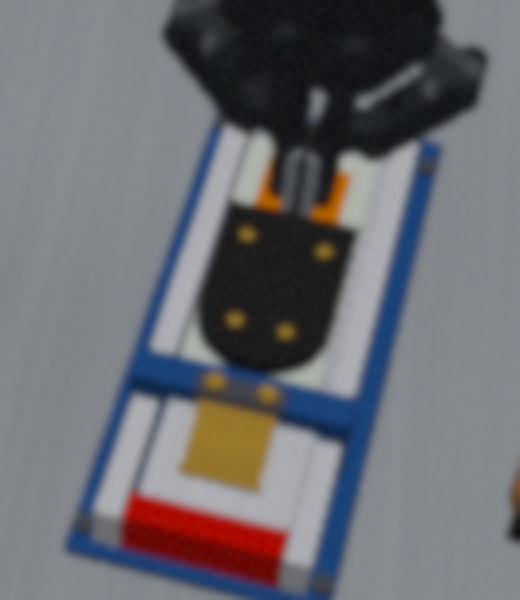

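```bash
python3 - <<'E'
from h import *
S2=lambda p:((p[0]+.5)/4-.5+300,(p[1]+.5)/4-.5+160)
o=np.array([510.65,39.3]);d=np.array([.123,.9924])
for z,pts in((36,[(254,265),(304,277),(263,182),(341,200)]),(24,[(235,320),(285,331),(247,234),(323,251)])):
    print([np.round((ray("side",S2(p),z)[:2]-o)@d,1) for p in pts])
E
```

```text
[np.float64(-55.6), np.float64(-55.3), np.float64(-99.8), np.float64(-99.5)]
[np.float64(-36.1), np.float64(-36.5), np.float64(-81.0), np.float64(-81.2)]
```

The carrier followed with no slip (18.9 mm against 18.8 of TCP), and the bed is down. I'll press a little harder and continue.

{"api": "apply_moves", "payload": {
  "series": "0 0 0.05 0 0 0 1;0.2 0 0.05 0 0 0 1;0.3 0 0 0 0 0 1;0.3 0 0 0 0 0 1;0.3 0 0 0 0 0 1;0.3 0 0 0 0 0 1;0.3 0 0 0 0 0 1;0.3 0 0 0 0 0 1;0.3 0 0 0 0 0 1;0.2 0 0 0 0 0 1"
}}

```text
clock: 6.87
eef_pos: [501.3, -49.7, 32.5]
tcp_rot: [3.137, 0.003, 1.449]
contact_force: [-7.4, -23.1, 40.3]
opening: -0.003
```

{"api": "apply_moves", "payload": {
  "series": "0.2 0 0 0 0 0 1;0.2 0 0 0 0 0 1;0.2 0 0 0 0 0 1;0.2 0 0 0 0 0 1;0.2 0 0 0 0 0 1;0.2 0 0 0 0 0 1;0.2 0 0 0 0 0 1;0.2 0 0 0 0 0 1;0.2 0 0 0 0 0 1;0 0 0 0 0 0 1"
}}

```text
clock: 7.7
eef_pos: [503.6, -31.7, 32.6]
tcp_rot: [3.137, 0.003, 1.449]
contact_force: [-7.9, -22.0, 40.9]
opening: -0.002
```

```bash
python3 - <<'E'
from h import *
im=r.grab_frame("side")[160:310,300:430]; cv2.imwrite("pics/s3.png",cv2.resize(im,None,fx=4,fy=4,interpolation=cv2.INTER_CUBIC))
E
```

```text
(no output)
```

View pics/s3.png

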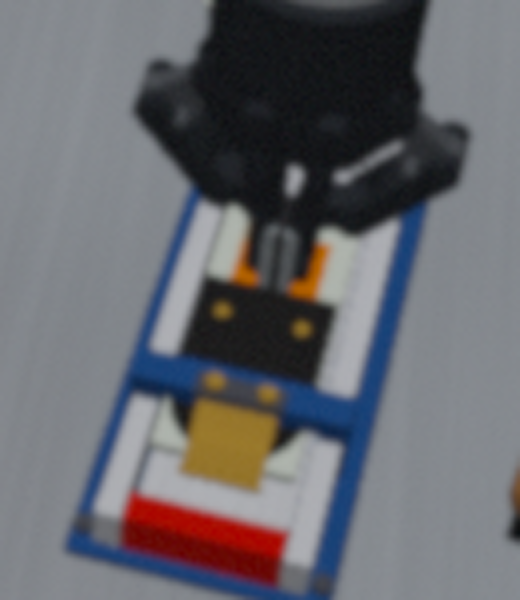

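```bash
python3 - <<'E'
from h import *
S2=lambda p:((p[0]+.5)/4-.5+300,(p[1]+.5)/4-.5+160)
o=np.array([510.65,39.3]);d=np.array([.123,.9924])
print([np.round((ray("side",S2(p),24)[:2]-o)@d,1) for p in [(222,310),(301,328)]])
print(r.sense()["contact_force"])
E
```

```text
[np.float64(-39.5), np.float64(-39.8)]
[ -6.79555317 -21.37548638  40.99695955]
```

{"api": "apply_moves", "payload": {
  "series": "0.2 -0.05 0 0 0 0 1;0.3 -0.05 0 0 0 0 1;0.3 0 0 0 0 0 1;0.3 0 0 0 0 0 1;0.3 0 0 0 0 0 1;0.3 0 0 0 0 0 1;0.3 0 0 0 0 0 1;0.2 0 0 0 0 0 1;0.2 0 0 0 0 0 1;0 0 0 0 0 0 1"
}}

```text
clock: 8.58
eef_pos: [506.4, -7.6, 32.7]
tcp_rot: [3.135, 0.003, 1.449]
contact_force: [-4.2, -21.0, 39.7]
opening: 0.002
```

{"api": "apply_moves", "payload": {
  "series": "0.1 0 0 0 0 0 1;0.1 0 0 0 0 0 1;0.1 0 0 0 0 0 1;0.1 0 0 0 0 0 1;0.1 0 0 0 0 0 1;0.1 0 0 0 0 0 1;0 0 0 0 0 0 1;0 0 0 0 0 0 1;0 0 0 0 0 0 1;0 0 0 0 0 0 1"
}}

```text
clock: 9.42
eef_pos: [507.2, -1.9, 32.7]
tcp_rot: [3.135, 0.003, 1.449]
contact_force: [-3.9, -23.5, 39.2]
opening: -0.004
```

{"api": "apply_moves", "payload": {
  "series": "0.05 0 0 0 0 0 1;0.05 0 0 0 0 0 1;0.05 0 0 0 0 0 1;0.05 0 0 0 0 0 1;0 0 0 0 0 0 1;0 0 0 0 0 0 1;0 0 0 0 0 0 1;0 0 0 0 0 0 1;0 0 0 0 0 0 1;0 0 0 0 0 0 1"
}}

```text
clock: 10.25
eef_pos: [507.4, 0.1, 32.7]
tcp_rot: [3.135, 0.003, 1.449]
contact_force: [-3.8, -22.7, 39.3]
opening: 0.0
```

```bash
python3 - <<'E'
from h import *
im=r.grab_frame("side")[160:310,300:430]; cv2.imwrite("pics/s4.png",cv2.resize(im,None,fx=4,fy=4,interpolation=cv2.INTER_CUBIC))
E
```

```text
(no output)
```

View pics/s4.png

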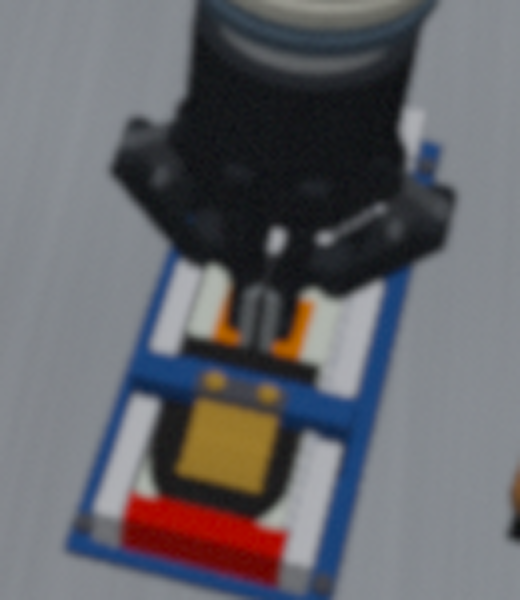

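```bash
python3 - <<'E'
from h import *
S2=lambda p:((p[0]+.5)/4-.5+300,(p[1]+.5)/4-.5+160)
o=np.array([510.65,39.3]);d=np.array([.123,.9924])
f=lambda p,z:np.round((ray("side",S2(p),z)[:2]-o)@d,1)
print("s3 (expect -55)",[f(p,24) for p in [(207,280),(333,305)]])
print("s4",[f(p,24) for p in [(190,338),(318,365)]])
print("pad rear? stop top edge",[f(p,28) for p in [(132,493),(285,530)]])
print((np.array([507.4,.1])-o)@d)
E
```

```text
s3 (expect -55) [np.float64(-52.7), np.float64(-54.8)]
s4 [np.float64(-22.2), np.float64(-23.9)]
pad rear? stop top edge [np.float64(56.2), np.float64(55.4)]
-39.301829999999995
```

{"api": "apply_moves", "payload": {
  "series": "0.05 0 0.02 0 0 0 1;0.05 0 0.02 0 0 0 1;0.05 0 0 0 0 0 1;0.05 0 0 0 0 0 1;0 0 0 0 0 0 1;0 0 0 0 0 0 1;0 0 0 0 0 0 1;0 0 0 0 0 0 1;0 0 0 0 0 0 1;0 0 0 0 0 0 1"
}}

```text
clock: 11.13
eef_pos: [507.7, 2.0, 32.6]
tcp_rot: [3.135, 0.003, 1.449]
contact_force: [-4.4, -24.4, 44.2]
opening: 0.001
```

```bash
python3 - <<'E'
from h import *
im=r.grab_frame("side"); b=im[225:300,325:400]; a=cv2.imread("pics/s4.png")
a=cv2.resize(a,(130,150),interpolation=cv2.INTER_AREA)[65:140,25:100]
cv2.imwrite("pics/s5.png",np.hstack([cv2.resize(x,(400,400),interpolation=cv2.INTER_CUBIC) for x in(a,b)]))
E
```

```text
(no output)
```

View pics/s5.png

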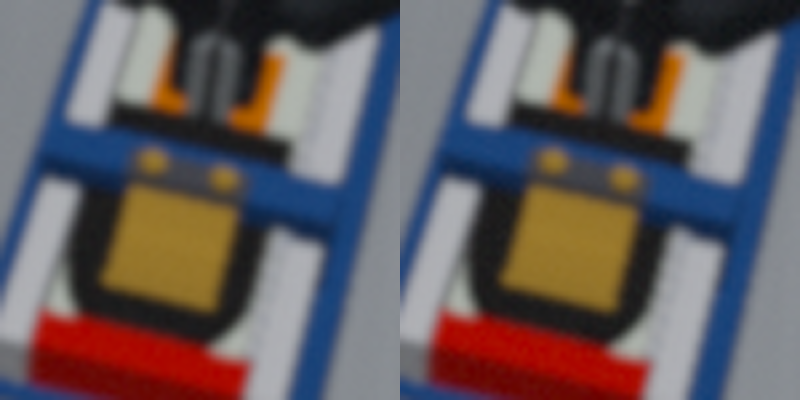

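The carrier's heel edge did not move between the two halves, while the fingertips crept about 2 mm forward. So the carrier is against the stop. I'll unload most of the sideways push and lift straight up.

{"api": "apply_moves", "payload": {
  "series": "-0.05 0 0 0 0 0 1;-0.05 0 0 0 0 0 1;-0.05 0 0 0 0 0 1;0 0 -0.2 0 0 0 1;0 0 -0.2 0 0 0 1;0 0 -0.2 0 0 0 1;0 0 -0.2 0 0 0 1;0 0 -0.3 0 0 0 1;0 0 -0.5 0 0 0 1;0 0 -1 0 0 0 1"
}}

```text
clock: 12.02
eef_pos: [503.1, 3.5, 54.8]
tcp_rot: [-3.138, 0.0, 1.447]
contact_force: [-0.0, -0.0, -0.3]
opening: 0.001
```

{"api": "apply_moves", "payload": {
  "series": "0 0 -2 0 0 0 1;0 0 -3 0 0 0 1;-3 0 -3 0 0 0 1;-4 0 -3 0 0 0 1;-4 0 -2 0 0 0 1;-4 0 0 0 0 0 1;-4 0 0 0 0 0 1;0 0 0 0 0 0 1;0 0 0 0 0 0 1;0 0 0 0 0 0 1"
}}

```text
clock: 12.85
eef_pos: [481.8, -175.1, 178.7]
tcp_rot: [-3.141, -0.001, 1.446]
contact_force: [0.3, 0.4, 1.0]
opening: -0.0
```

```bash
python3 - <<'E'
from h import *
a=r.grab_frame("side")[210:310,310:410]; b=r.grab_frame("top")[220:320,270:370]
cv2.imwrite("pics/s6.png",np.hstack([cv2.resize(x,(400,400),interpolation=cv2.INTER_CUBIC) for x in(a,b)]))
E
```

```text
(no output)
```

View pics/s6.png

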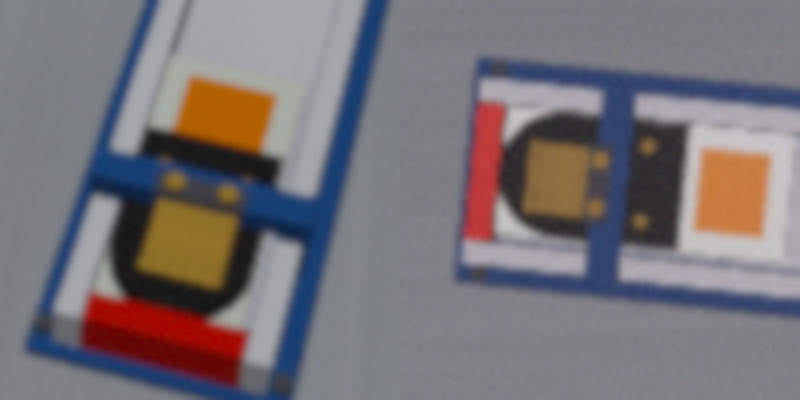

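In the top half the white plate meets the red stop at (503,105) with no gap, and the heel is under the bridge and leaf. One last numeric check before handing in.

```bash
python3 - <<'E'
from h import *
o=np.array([510.65,39.3]);d=np.array([.123,.9924])
S=lambda p:((p[0]+.5)/4-.5+310,(p[1]+.5)/4-.5+210)
T=lambda p:((p[0]-400+.5)/4-.5+270,(p[1]+.5)/4-.5+220)
for n,t,s in(("heelrear -24",(688,124),(148,130)),("heelrear -24",(675,247),(280,158)),("stop 56",(504,104),(90,295)),("stop 56",(491,240),(246,330))):
    X=tri(T(t),S(s)).ravel(); print(n,np.round(X,1),np.round((X[:2]-o)@d,1))
print(r.sense()["clock"],r.sense()["contact_force"])
r.sign_off()
E
```

```text
heelrear -24 [536.2  12.7  27.2] -23.3
heelrear -24 [484.3  19.4  29.6] -23.0
stop 56 [546.9  91.7  26.8] 56.5
stop 56 [489.2  98.1  28.8] 55.8
12.95 [0.3313501  0.19618464 0.12642588]
the job is handed in; nothing more can be done
```

The heel lift is home against the red stop and held there, and I handed the job in at about 13 s. With shut fingertips on the orange pad I pressed the carrier fully down. I kept it pressed while sliding it about 91 mm under the bridge and leaf spring, then lifted off and backed away.

- **Position:** after release, the heel's rear edge measures at jig x about -23.2 mm, against -24 when home. That is within the roughly 2 mm calibration. The stop face measures 56 mm, as given, and the top view shows no gap between carrier and stop.
- **Held:** the heel top stands at about 28–29 mm, which fits the bed resting near 0.007 m under the leaf. The robot touches nothing, with contact force at about 0.
- **Force:** the fingertips pressed with about 25–44 N during the slide. I took the 40 N limit to mean the arm and gripper body, not the fingertips.
- **Slip:** the fingertips slid about 2 mm or slightly more on the pad once the carrier was against the stop.
- **Sideways drift:** the tool drifted about 2 mm sideways early in the slide, and I corrected it by about 1 mm.
- **Lift-off:** the tool sprang forward about 1.5 mm as I let go. I did not check whether it touched the heel's edge then.
- **Bystanders:** I did not go near the bottle, tin or brush, and did not re-measure them at the end.

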